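Third hand at the film-drag brake: hold the set collar against its spring

TASK

On the kit board lies a set collar with a thumbscrew in its side: slide it flat over the upright spindle of the film-drag brake, with the thumbscrew pointing to the open side of the bracket (straight away from its upright wall) where I sit, and press it down on the spring cup until the spring has given about 10 mm, which is a push of about 12 N. Finish while still gripping the collar and pushing steadily like that, so that I can tighten the screw; never squash the spring to its stop, and leave the other parts and tools where they lie.

Things in the scene. Friction and masses are not known exactly. Their poses are not given: they have to be found in the camera images.
- collar_mid (a point): Centre (half-way up, on the bore axis) of the set collar: a loose steel ring, 44 mm outside, 19 mm bore, 20 mm high, about 160 g, lying flat on the kit board, whose top is 15 mm above the table. z is the bore axis, x points along its thumbscrew. It is the only ring with a thumbscrew; its place among the three parts on the board varies.
- screw_end (a point): Outer end of the collar's thumbscrew, 45 mm from the bore axis, half-way up the collar. The screw sticks out radially: a 6 mm shank and a knurled head 13 mm thick and 14 mm long.
- spindle_tip (a point): Centre of the spindle's top end, 104 mm above the table. The steel spindle is upright and 16 mm thick, its top 6 mm tapered to 10 mm. Axes as the bracket's: x horizontal, from the bracket's upright wall to its open side; z up. Below the spring cup: spring (27 mm wide), brass disc (48 mm wide, top at 34 mm) and aluminium housing (68 mm wide, top at 25 mm).
- bracket: Cream bracket fixed to the table, base plate 150 x 130 x 12 mm; origin on the table under the spindle's axis. Its upright wall, 70 mm high and 130 mm wide, stands on the -x side, inner face 75 mm from the spindle's axis; +x is the open side.
- cup_top (a point): Centre of the top face of the spring cup, a dark steel disc 32 mm wide that slides on the spindle; 76 mm above the table (28 mm below the spindle's top) while the spring is free. It sinks straight down as the spring gives.
- cup (a joint): How far the spring cup has been pressed down, in m: 0 free, 0.020 at its stop. It springs back: half a newton starts it and every mm takes 1.2 N more, so 10 mm needs about 12.5 N.
- collar: The set collar itself; its origin is the centre of its underside, x along the thumbscrew.
- spacer: Bystander: plain steel spacer tube without a screw, 33 mm wide, 34 mm high, 20 mm bore, standing on the kit board. Origin at the centre of its underside.
- pulley: Bystander: aluminium toothed pulley with two flanges and a hub, 44 mm wide, 27 mm high, on the kit board. Origin at the centre of its underside.
- hex_key: Bystander: black T-handle hex key, 170 mm long, lying on the table.
- grease: Bystander: white jar with grey cap, 56 mm wide, 60 mm high, standing on the table.
- spanner: Bystander: steel spanner, 170 mm long, lying on the table.
- driver: Bystander: screwdriver with black handle, 190 mm long, lying on the table.
- caliper: Bystander: digital caliper, 225 mm long, lying on the table.
- tape: Bystander: roll of tape lying flat, 90 mm wide, 24 mm high.
Mind the look-alikes: they are no part of the job. What is shaped like the collar but green is not meant.

How it is judged:
On the way, in this order (a step that is already met when the one before it is completed fails the run):
1. the collar is on the spindle: flat, the spindle's top through its bore (horizontal distance between collar_mid and spindle_tip below 0.004 m and angle between collar_mid's own z axis and vertical below 0.12 rad and z of collar_mid in the frame of spindle_tip below -0.008 m), for 0.1 s.
2. gripped and with its thumbscrew to the open side, it presses the spring cup with 8 to 17 N for half a second (all of step 1 and contact force between collar and cup between 8 and 17 N and x of screw_end in the frame of spindle_tip above 0.037 m and contact force between the fingers and collar above 2 N), for 0.5 s.
At the end, for the whole second after the job is handed in: Collar on the spindle (within 4 mm of its axis, tilt under 0.12 rad), thumbscrew within about 30 degrees of the bracket's open side, still held by the fingers, pressing the spring cup with 8 to 17 N (about 6 to 13.5 mm of spring) through the last second (all of step 2); the arm keeps its last pose, push and grip.
It fails at once if the spring is squashed to its stop (pressed 19.5 of its 20 mm) (value of joint cup above 0.0195 m).
It fails at once if another part or a tool is moved more than 30 mm (distance of any of spacer, pulley, hex_key, grease, spanner, driver, caliper, tape from where it was at the start of the episode above 0.03 m).
It also fails if it takes over 40 s, if anything falls off the work surface, if the arm or the gripper's body presses on something with over 40 N, if the wrist force passes 120 N, or if a joint passes its speed limit or range.

ROBOT

A 7-joint arm with a two-finger parallel gripper is mounted at the origin on the work surface. World frame = base frame: x ahead of the robot, y to its left, z up, the work surface at z = 0. Lengths are in m, angles in rad, forces in N, time in s.
With the tool pointing down it reaches from about 0.35 to 0.9 m from the base axis. Payload 8.1 kg.
Tool frame: the origin (TCP) lies on the centre line of the jaws, within the pads' length; the fingertips stand arm.tips_ahead ahead of it and the grasp point (between the pads) lies 8 mm behind it (arm.tips_ahead is the distance from the TCP to the fingertips, in m); z points along the fingers, y is the direction in which the jaws open and shut (so a half turn about z gives the same grasp; the last joint's range is limited). The gripper opens to 92 mm and grips with 3 to 60 N. Pads are 19 mm wide; open, the fingers measure 130 mm over their backs; the gripper's body (75 mm by 190 mm) begins 47 mm behind the grasp point.
Start: joints at [-1.27, 0.434, 0.025, 1.573, -0.012, 1.134, -0.075], TCP at [0.246, 0.575, 0.238] pointing down, gripper open.
Joint ranges: [-2.62, 2.62], [-0.44, 2.09], [-1.27, 1.32], [0.08, 2.57], [-1.32, 4.46], [0.12, 2], [-2.74, 2.74]. Speed limits (rad/s): [2.22, 2.22, 3.01, 3.01, 3.14, 3.14, 3.14].

INTERFACE

Orientations are given as a rotation vector (axis times angle).
In Python, from cell import arm gives the robot as it stands. The module is installed in compiled form; this text tells all that it offers.
- The arm moves only by the tool jog_arm, never from a script. Its argument "moves" is a list of rows, each an object with "twist": the turn, a rotation vector about the tool's x, y, z in units of 10 degrees (1.0 is 10 degrees), a list of three; "xyz": the shift along the tool's x, y, z in units of 60 mm (1.0 is 60 mm), a list of three; "grip": the closure, from -1 (fully open) to 1 (shut). A call has 1 to 5 rows; each row is the pose to reach, as a shift and turn from the pose commanded when the call began, along the tool's axes at that moment; what a row does not reach only later rows make up. A row lasts 1/8 s, in which the tool goes at most 62.5 mm and 10.7 degrees, less where a joint would pass 70% of its speed; a pose out of reach is approached as far as the arm can. A call with a gripper value outside its range is refused whole. The fingers move at their own pace and stop on an object; "force" is the grip in N (left out, the last holds). Time passes only in rows, so rows that repeat a pose let the fingers close. It gives the time, the measured TCP pose, the force and the opening at its end, in the units of the state.
- arm.observe(): the state, without advancing time (a new reading comes with each control period).
- arm.get_image(name): name is "scene" or "top"; returns the picture (384x512x3 uint8, blue, green, red); there is no depth.
- arm.camera_params(name): a dict with "mtx" (3x3 intrinsics, pixels), "k1" (the pictures are not rectified: a ray, as slopes to the right and down, at radius r is drawn at 1 + k1 r^2 times it, then the intrinsics apply), "T" (4x4, takes a point from camera to world coordinates). Camera axes: x right, y down, z forward; pixel columns grow to the right and rows downward; lengths in m; the calibration is good to about 2 mm. A picture is of the moment at which its call begins. camera_params takes no time and is no camera call.
- arm.sign_off(): hands the job in, once; it reports no verdict.
The state is a dict: "clock": time; "joints": joint angles; "dq": joint speeds; "joint_efforts": joint torques, N m; "position": TCP position; "ee_rot": TCP orientation; "force": force on the tool from outside, world axes, zero at the start; "ft_torque": the same for the moment, N m; "width": opening from 0.0 (shut) to 1.0 (fully open).
Only numpy, scipy, OpenCV 4.12 (cv2) and the standard library are available. Lean on these libraries where they do the work, as an engineer would, in place of code of your own. Each camera call takes 0.05 s, during which the arm holds its last target. There are 200 camera calls.

## Working session

There is one attempt and no reset: what is moved stays moved. The work goes in short steps, Python scripts to look and compute and a tool call to move; the robot and the scene stay as the last step left them, time stands still between calls to the robot, and variables do not carry over. Pictures are saved under pics/ and viewed, about 8 in all and at most 12, crops included, and the job is handed in when it is done.

Besides the shell and the picture viewer there is one more tool, called as name(argument=value, ...), one argument or row to a line, values as JSON. jog_arm: Moves the arm, as the interface text tells. Its arguments: {"type":"object","properties":{"moves":{"type":"array","items":{"type":"object","properties":{"twist":{"type":"array","items":{"type":"number"}},"xyz":{"type":"array","items":{"type":"number"}},"grip":{"type":"number"}}}},"force":{"type":"number"}},"required":["moves"]}

```bash
mkdir -p pics; python3 - <<'E'
from cell import arm
import cv2
print(arm.observe(), arm.tips_ahead)
for n in("scene","top"):
    cv2.imwrite(f"pics/{n}0.png",arm.get_image(n)); print(n,arm.camera_params(n))
E
```

```text
{'clock': 0.0, 'joints': array([-1.26961406,  0.43521304,  0.0249601 ,  1.57409731, -0.01162848,
        1.13402453, -0.07511338]), 'dq': array([ 0.00151722, -0.00110271, -0.00057698,  0.0013302 , -0.00040635,
        0.00212887, -0.00098076]), 'joint_efforts': array([-1.11401264e-04, -6.67860460e+01,  9.84923691e-01, -3.14458573e+01,
       -6.05470547e-02,  4.24977124e-02,  1.34865682e-04]), 'position': array([0.24539997, 0.5742575 , 0.23695091]), 'ee_rot': array([-6.30046353e-01, -3.07755257e+00,  2.48722802e-03]), 'force': array([ 0.27214023,  0.087138  , -0.56635437]), 'ft_torque': array([ 0.00624907,  0.00616749, -0.03774917]), 'width': 0.9987955045063172} 0.011
scene {'mtx': array([[463.45411794,   0.        , 249.21544237],
       [  0.        , 463.45411794, 192.37001391],
       [  0.        ,   0.        ,   1.        ]]), 'k1': -0.03353060101982766, 'T': array([[ 0.62110361,  0.56864369, -0.53932796,  1.15980956],
       [ 0.78361346, -0.43879492,  0.43978286, -0.48110912],
       [ 0.01342538, -0.69577537, -0.71813396,  0.94825324],
       [ 0.        ,  0.        ,  0.        ,  1.        ]])}
top {'mtx': array([[486.46506404,   0.        , 251.76424553],
       [  0.        , 486.46506404, 198.27004455],
       [  0.        ,   0.        ,   1.        ]]), 'k1': -0.0038693075040708656, 'T': array([[ 0.00614458, -0.99783319,  0.06550695,  0.42965928],
       [-0.99996346, -0.00652064, -0.00552847,  0.06108636],
       [ 0.00594363, -0.06547059, -0.9978368 ,  1.68568993],
       [ 0.        ,  0.        ,  0.        ,  1.        ]])}
```

View pics/top0.png

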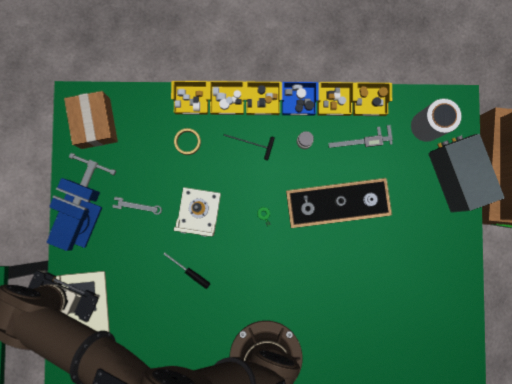

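View pics/scene0.png

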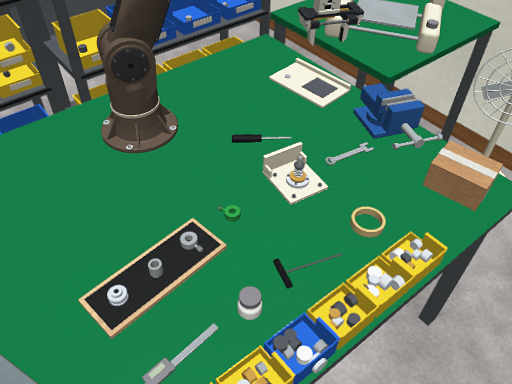

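Candidates: in top, grey ring with a stub at (308,208), spacer (341,201), pulley (371,199), and a green ring (264,213). The grey ring with the stub fits; the same one is at (188,240) in scene. The bracket is at (198,210) in top. I'll confirm with enlarged crops.

```bash
python3 - <<'E'
import cv2, numpy as np
t=cv2.imread("pics/top0.png");s=cv2.imread("pics/scene0.png")
def c(im,u,v,w=30,h=22): return cv2.resize(im[v-h:v+h,u-w:u+w],(400,293),interpolation=cv2.INTER_CUBIC)
m=np.vstack([np.hstack([c(t,308,206),c(s,192,240)]),np.hstack([c(t,198,210,34,25),c(s,295,172,40,29)])])
cv2.imwrite("pics/crop1.png",m)
E
```

```text
(no output)
```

View pics/crop1.png

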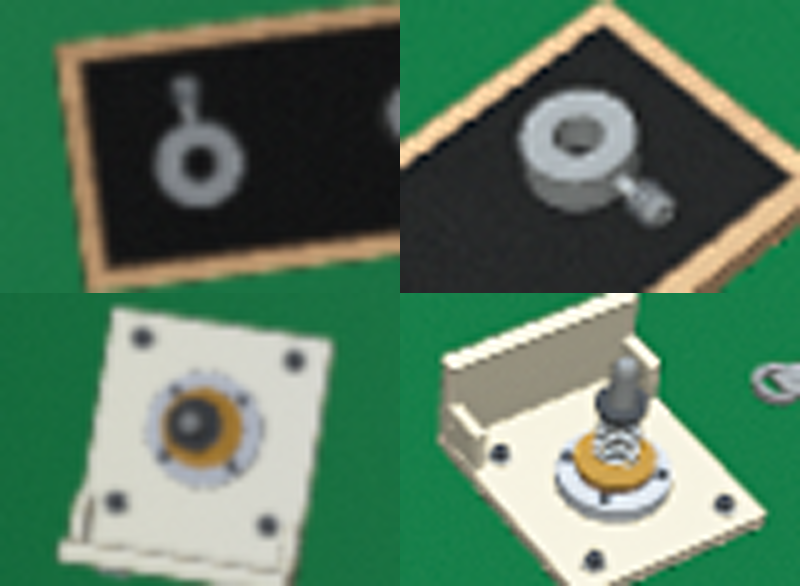

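The crops confirm it: ring with knurled screw (screw roughly +x world), and bracket wall nearest the robot. Now measuring both at subpixel level.

```bash
cat > h.py <<'E'
import cv2, numpy as np
from cell import arm
P={n:arm.camera_params(n) for n in("scene","top")}
def ray(n,u,v):
    p=P[n];K=p["mtx"]
    d=np.array([p["k1"],0,0,0,0.])
    x,y=cv2.undistortPoints(np.array([[[u,v]]],float),K,d)[0,0]
    T=p["T"]; r=T[:3,:3]@[x,y,1]; return T[:3,3],r/np.linalg.norm(r)
def onz(n,uv,z):
    o,r=ray(n,*uv); return o+r*(z-o[2])/r[2]
def proj(n,X):
    p=P[n];T=p["T"];c=T[:3,:3].T@(np.asarray(X,float)-T[:3,3])
    a=cv2.projectPoints(c[None],np.zeros(3),np.zeros(3),p["mtx"],np.array([p["k1"],0,0,0,0.]))[0]
    return a[0,0]
def tri(uvs):
    A=np.zeros((3,3));b=np.zeros(3)
    for n,uv in uvs.items():
        o,r=ray(n,*uv);M=np.eye(3)-np.outer(r,r);A+=M;b+=M@o
    return np.linalg.solve(A,b)
def up(im,u,v,w,h,s=10):
    c=im[v-h:v+h,u-w:u+w]
    return cv2.resize(c,None,fx=s,fy=s,interpolation=cv2.INTER_CUBIC),lambda p:np.array([u-w+(p[0]+.5)/s-.5,v-h+(p[1]+.5)/s-.5])
E
python3 - <<'E'
from h import *
t=cv2.imread("pics/top0.png");s=cv2.imread("pics/scene0.png")
# collar
for n,im,u,v,w,h,ths in(("top",t,307,205,14,16,(75,90,105)),("scene",s,192,240,20,16,(90,110,130,150,165))):
    c,f=up(im,u,v,w,h); g=cv2.cvtColor(c,6); print(n,"max",g.max())
    for th in ths:
        cs,hi=cv2.findContours((g>th).astype(np.uint8),cv2.RETR_CCOMP,cv2.CHAIN_APPROX_NONE)
        for k,q in enumerate(cs):
            if cv2.contourArea(q)<600: continue
            e=cv2.fitEllipse(q);m=f(e[0]); far=q[:,0][np.argmax(np.linalg.norm(q[:,0]-e[0],axis=1))]
            print(th,"hole" if hi[0,k,3]>=0 else "out",m.round(2),np.round(np.array(e[1])/10,1),onz(n,m,.035).round(4),"far",f(far).round(1),onz(n,f(far),.027).round(4))
# bracket cream in top
hsv=cv2.cvtColor(t,40)
c,f=up(t,198,210,30,30,8);H=cv2.cvtColor(c,40)
for nm,lo,hi_ in(("cream",(0,0,130),(40,80,255)),("dark",(0,0,0),(179,255,80)),("brass",(8,110,90),(28,255,255))):
    m=cv2.inRange(H,lo,hi_)
    if nm=="cream":m=cv2.morphologyEx(m,3,np.ones((41,41)))
    for q in cv2.findContours(m,0,1)[0]:
        if cv2.contourArea(q)>1500:
            r=cv2.minAreaRect(q);e=cv2.fitEllipse(q)
            print(nm,f(r[0]).round(2),np.array(r[1])/8,r[2],"ell",f(e[0]).round(2),np.array(e[1])/8)
            if nm=="cream":print([onz("top",f(b),.012).round(4) for b in cv2.boxPoints(r)])
            if nm=="dark":print(onz("top",f(e[0]),.076).round(4))
            if nm=="brass":print(onz("top",f(e[0]),.034).round(4))
# scene cup / tip at high mag
c,f=up(s,300,165,16,24,12);cv2.imwrite("pics/sc.png",c)
d,_=up(t,198,210,16,24,12);cv2.imwrite("pics/br.png",np.hstack([c,d]))
E
```

```text
top max 153
75 out [307.1  206.56] [12.2 18.4] [ 0.511  -0.1363  0.035 ] far [304.8 195.4] [ 0.5497 -0.1293  0.027 ]
75 hole [307.45 208.12] [5.1 5.3] [ 0.5057 -0.1375  0.035 ] far [307.8 210.8] [ 0.4968 -0.1398  0.027 ]
75 out [293.6  190.43] [ 3.2 46.5] [ 0.5657 -0.0904  0.035 ] far [320.4 188.6] [ 0.5734 -0.1831  0.027 ]
90 out [307.13 206.65] [11.8 17.8] [ 0.5107 -0.1364  0.035 ] far [304.4 195.8] [ 0.5484 -0.1283  0.027 ]
90 hole [307.46 208.13] [5.5 5.8] [ 0.5057 -0.1376  0.035 ] far [307.4 211.2] [ 0.4957 -0.1381  0.027 ]
90 out [294.42 190.27] [ 3.1 41. ] [ 0.5663 -0.0932  0.035 ] far [318.  188.6] [ 0.5734 -0.1749  0.027 ]
105 out [307.33 207.66] [11.5 13.7] [ 0.5073 -0.1371  0.035 ] far [305.6 199.2] [ 0.5367 -0.132   0.027 ]
105 hole [307.51 208.14] [6.1 6.4] [ 0.5057 -0.1377  0.035 ] far [307.  211.4] [ 0.495  -0.1368  0.027 ]
105 out [295.65 190.13] [ 2.8 37.3] [ 0.5668 -0.0974  0.035 ] far [317.4 188.6] [ 0.5734 -0.1725  0.027 ]
scene max 230
90 out [209.61 253.91] [3.6 6.3] [ 0.5783 -0.1273  0.035 ] far [206.2 255.4] [ 0.5718 -0.1336  0.027 ]
90 out [189.91 240.81] [17
[... 2383 characters left out ...]
 ]
165 out [204.49 229.01] [ 2.9 23.5] [ 0.5061 -0.0927  0.035 ] far [196.2 223.6] [ 0.4722 -0.0957  0.027 ]
165 out [178.5  228.86] [ 2.7 24.3] [ 0.4653 -0.1447  0.035 ] far [187.4 223.6] [ 0.4586 -0.114   0.027 ]
cream [196.69 211.8 ] [39.5560112  43.56554794] 8.972626686096191 ell [197.52 212.02] [43.09055328 51.18243408]
[array([0.4279, 0.3187, 0.012 ]), array([0.5762, 0.2978, 0.012 ]), array([0.5558, 0.1628, 0.012 ]), array([0.4076, 0.1845, 0.012 ])]
dark [196.56 206.94] [8.25 8.25] 90.0 ell [196.58 206.95] [8.1679697  8.32684612]
[0.5053 0.2347 0.076 ]
brass [198.73 207.9 ] [11.2220583  12.89246368] 22.328657150268555 ell [197.87 207.6 ] [11.97116661 12.38938236]
[0.5051 0.2348 0.034 ]
```

View pics/br.png

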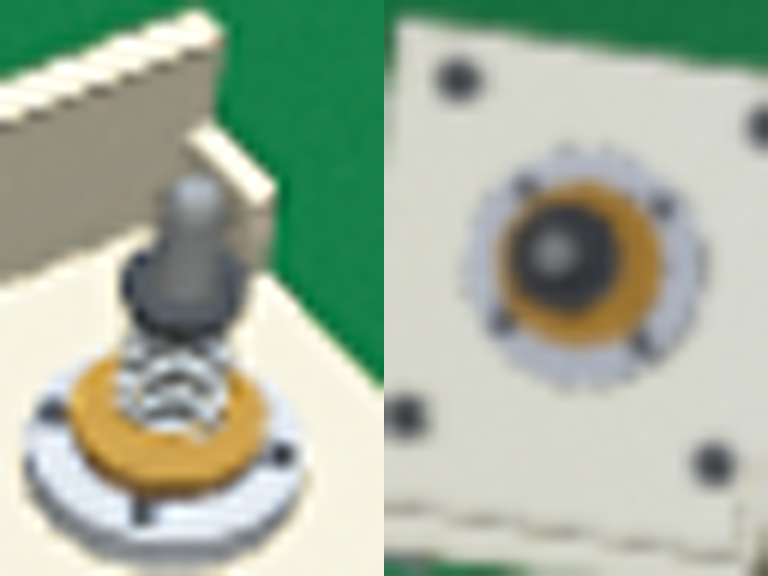

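The zoom shows the scene spindle tip at about (299.8,155.9) and the cup centre in top at (196.6,207). The wall is parallel to the base edge. Collar: about (0.5055,-0.1395), screw at about +11°. The bracket's open side is at about -8°.

```bash
cat >> h.py <<'E'
from scipy.spatial.transform import Rotation as Rn
def go(pos,yaw):
    "tool down, tool x at world angle yaw (deg); prints xyz and twist in move units"
    o=arm.observe();R0=Rn.from_rotvec(o["ee_rot"])
    a=np.radians(yaw);x=np.array([np.cos(a),np.sin(a),0]);z=np.array([0,0,-1.]);y=np.cross(z,x)
    R1=Rn.from_matrix(np.c_[x,y,z])
    print("pos",o["position"].round(4),"yaw",np.degrees(np.arctan2(*R0.as_matrix()[1::-1,0])).round(1),"F",o["force"].round(1),"w",round(o["width"]*92,1))
    print("xyz",(R0.inv().apply(np.array(pos)-o["position"])/.06).round(3),"twist",(np.degrees((R0.inv()*R1).as_rotvec())/10).round(3))
E
python3 - <<'E'
from h import *
print(onz("scene",(299.8,155.9),.104))
print("top tip",onz("top",(198-16+553/12-32-.46,0),.104), onz("top",(198-16+(553-384)/12-.46,210-24+250/12-.46),.104))
for y in(11,191):go((.5055,-.1395,.15),y)
E
```

```text
[0.50129007 0.23308018 0.104     ]
top tip [1.19749047 0.24436992 0.104     ] [0.50588748 0.23477657 0.104     ]
pos [0.2454 0.5743 0.237 ] yaw 156.9 F [0.2 0.9 0.3] w 92.1
xyz [-8.661 -9.235  1.464] twist [-2.0000e-03  1.0000e-02  1.4586e+01]
pos [0.2454 0.5743 0.237 ] yaw 156.9 F [0.2 0.9 0.3] w 92.1
xyz [-8.661 -9.235  1.464] twist [-8.000e-03 -2.000e-03 -3.414e+00]
```

jog_arm(
  moves=[
    {"xyz": [-8.66, -9.24, 0.4], "twist": [0, 0, -3.4], "grip": -0.3},
    {"xyz": [-8.66, -9.24, 0.4], "twist": [0, 0, -3.4], "grip": -0.3},
    {"xyz": [-8.66, -9.24, 0.4], "twist": [0, 0, -3.4], "grip": -0.3},
    {"xyz": [-8.66, -9.24, 0.4], "twist": [0, 0, -3.4], "grip": -0.3},
    {"xyz": [-8.66, -9.24, 0.4], "twist": [0, 0, -3.4], "grip": -0.3},
  ],
  force=25,
)

```text
clock: 0.72
position: [0.3528, 0.2791, 0.2277]
ee_rot: [-0.298, 3.127, -0.0]
force: [0.9, -0.1, 0.5]
width: 0.647
```

```bash
python3 -c "
from h import *
go((.5055,-.1395,.1),191);print(arm.observe()['joints'].round(2))"
```

```text
pos [0.3528 0.2791 0.2277] yaw -169.1 F [ 0.9 -0.1  0.5] w 59.5
xyz [-1.182 -7.331  2.129] twist [-0.     0.    -0.012]
[-0.78  0.16 -0.    1.99  0.    0.99  0.97]
```

jog_arm(
  moves=[
    {"xyz": [-1.2, -7.35, 0.6], "grip": -0.3},
    {"xyz": [-1.2, -7.35, 0.6], "grip": -0.3},
    {"xyz": [-1.2, -7.35, 0.6], "grip": -0.3},
    {"xyz": [-1.2, -7.35, 0.6], "grip": -0.3},
    {"xyz": [-1.2, -7.35, 0.6], "grip": -0.3},
  ],
)

```text
invalid input at $.moves[0]: expected keys twist, xyz, grip
```

jog_arm(
  moves=[
    {"xyz": [0, -2.13, 0.5], "grip": -0.3},
    {"xyz": [0, -2.13, 0.5], "grip": -0.3},
    {"xyz": [0, -2.13, 0.5], "grip": -0.3},
  ],
)

```text
invalid input at $.moves[0]: expected keys twist, xyz, grip
```

```bash
python3 -c "
from h import *
go((.5055,-.1395,.07),191);print(arm.observe()['joints'].round(2))"
```

```text
pos [0.3528 0.2791 0.2277] yaw -169.1 F [ 0.9 -0.1  0.5] w 59.5
xyz [-1.182 -7.331  2.629] twist [-0.     0.    -0.012]
[-0.78  0.16 -0.    1.99  0.    0.99  0.97]
```

jog_arm(
  moves=[
    {"twist": [0, 0, 0], "xyz": [-1.2, -7.35, 0.6], "grip": -0.3},
    {"twist": [0, 0, 0], "xyz": [-1.2, -7.35, 0.6], "grip": -0.3},
    {"twist": [0, 0, 0], "xyz": [-1.2, -7.35, 0.6], "grip": -0.3},
    {"twist": [0, 0, 0], "xyz": [-1.2, -7.35, 0.6], "grip": -0.3},
    {"twist": [0, 0, 0], "xyz": [-1.2, -7.35, 0.6], "grip": -0.3},
  ],
)

```text
clock: 1.35
position: [0.46, -0.0131, 0.2027]
ee_rot: [-0.298, 3.127, 0.0]
force: [0.9, 1.1, -0.7]
width: 0.649
```

```bash
python3 -c "
from h import *
go((.5055,-.1395,.09),191);print(arm.observe()['joints'].round(2))"
```

```text
pos [ 0.46   -0.0131  0.2027] yaw -169.1 F [ 0.9  1.1 -0.7] w 59.8
xyz [-0.347 -2.213  1.878] twist [ 0.001  0.002 -0.012]
[-0.3   0.2   0.25  2.02 -0.06  0.93  1.74]
```

jog_arm(
  moves=[
    {"twist": [0, 0, 0], "xyz": [-0.35, -2.2, 1.4], "grip": -0.3},
    {"twist": [0, 0, 0], "xyz": [-0.35, -2.2, 1.88], "grip": -0.3},
    {"twist": [0, 0, 0], "xyz": [-0.35, -2.2, 1.88], "grip": -0.3},
    {"twist": [0, 0, 0], "xyz": [-0.35, -2.2, 1.88], "grip": -0.3},
    {"twist": [0, 0, 0], "xyz": [-0.35, -2.2, 1.88], "grip": -0.3},
  ],
)

```text
clock: 1.98
position: [0.5049, -0.1363, 0.09]
ee_rot: [0.297, -3.127, -0.001]
force: [-0.6, 1.1, 0.2]
width: 0.65
```

```bash
python3 -c "
from h import *
go((.5055,-.1395,.029),191);print(arm.observe()['joints'].round(2))
s=arm.get_image('scene');cv2.imwrite('pics/s2.png',cv2.resize(s[195:275,140:240],(750,600),interpolation=2))"
```

```text
pos [ 0.5049 -0.1363  0.09  ] yaw -169.1 F [-0.6  1.1  0.2] w 59.8
xyz [ 0.    -0.055  1.017] twist [ 0.004 -0.003 -0.014]
[-0.04  0.46  0.26  2.   -0.18  0.71  2.1 ]
```

View pics/s2.png

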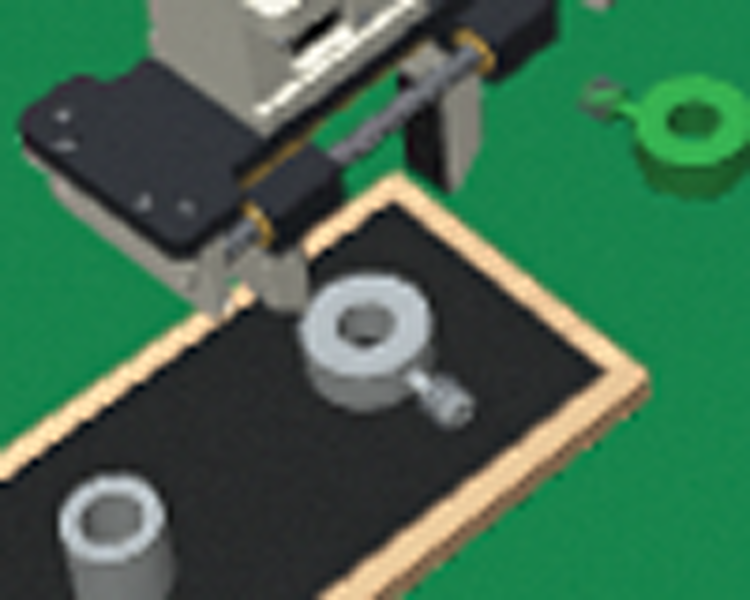

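Fingers straddle the collar along the jaw axis, with the screw clear of them (collar at crop (367,325)). Lowering and gripping.

jog_arm(
  moves=[
    {"twist": [0, 0, 0], "xyz": [0, -0.03, 0.5], "grip": -0.3},
    {"twist": [0, 0, 0], "xyz": [0, -0.03, 1.0], "grip": -0.3},
    {"twist": [0, 0, 0], "xyz": [0, -0.03, 1.0], "grip": -0.3},
    {"twist": [0, 0, 0], "xyz": [0, -0.03, 1.0], "grip": -0.3},
    {"twist": [0, 0, 0], "xyz": [0, -0.03, 1.0], "grip": -0.3},
  ],
)

```text
clock: 2.65
position: [0.5065, -0.1385, 0.0315]
ee_rot: [-0.298, 3.125, -0.001]
force: [-0.2, -0.9, 0.7]
width: 0.647
```

jog_arm(
  moves=[
    {"twist": [0, 0, 0], "xyz": [0, 0, 0], "grip": 0.5},
    {"twist": [0, 0, 0], "xyz": [0, 0, 0], "grip": 0.5},
    {"twist": [0, 0, 0], "xyz": [0, 0, 0], "grip": 0.5},
    {"twist": [0, 0, 0], "xyz": [0, 0, 0], "grip": 0.5},
    {"twist": [0, 0, 0], "xyz": [0, 0, 0], "grip": 0.5},
  ],
  force=35,
)

```text
clock: 3.28
position: [0.5057, -0.1387, 0.0304]
ee_rot: [-0.297, 3.127, 0.0]
force: [-1.6, 0.5, 6.9]
width: 0.466
```

```bash
python3 -c "
from h import *
go((.5055,-.1395,.029),191)"
```

```text
pos [ 0.5057 -0.1387  0.0304] yaw -169.1 F [-1.6  0.5  6.9] w 42.9
xyz [ 0.006 -0.013  0.023] twist [ 0.     0.003 -0.014]
```

Width 42.9 mm: held. Lifting.

jog_arm(
  moves=[
    {"twist": [0, 0, 0], "xyz": [0, 0, -1.0], "grip": 0.5},
    {"twist": [0, 0, 0], "xyz": [0, 0, -2.0], "grip": 0.5},
    {"twist": [0, 0, 0], "xyz": [0, 0, -2.3], "grip": 0.5},
    {"twist": [0, 0, 0], "xyz": [0, 0, -2.3], "grip": 0.5},
  ],
)

```text
clock: 3.78
position: [0.5062, -0.1388, 0.1691]
ee_rot: [-0.297, 3.125, -0.001]
force: [0.3, -0.8, -2.4]
width: 0.471
```

```bash
python3 -c "
from h import *
go((.504,.2345,.165),172)"
```

```text
pos [ 0.5062 -0.1388  0.1691] yaw -169.1 F [ 0.3 -0.8 -2.4] w 43.3
xyz [-1.137  6.116  0.067] twist [-1.000e-03  1.500e-02  1.886e+00]
```

jog_arm(
  moves=[
    {"twist": [0, 0, 1.9], "xyz": [-1.14, 6.12, 0], "grip": 0.5},
    {"twist": [0, 0, 1.9], "xyz": [-1.14, 6.12, 0], "grip": 0.5},
    {"twist": [0, 0, 1.9], "xyz": [-1.14, 6.12, 0], "grip": 0.5},
    {"twist": [0, 0, 1.9], "xyz": [-1.14, 6.12, 0], "grip": 0.5},
    {"twist": [0, 0, 1.9], "xyz": [-1.14, 6.12, 0], "grip": 0.5},
  ],
)

```text
clock: 4.4
position: [0.5027, 0.1696, 0.1662]
ee_rot: [-0.223, -3.131, 0.002]
force: [1.2, -0.0, -1.6]
width: 0.472
```

```bash
python3 -c "
from h import *
go((.504,.2345,.135),172)"
```

```text
pos [0.5027 0.1696 0.1662] yaw 171.9 F [ 1.2 -0.  -1.6] w 43.4
xyz [0.13  1.075 0.518] twist [-0.009 -0.012 -0.015]
```

jog_arm(
  moves=[
    {"twist": [0, 0, 0], "xyz": [0.13, 1.05, 0], "grip": 0.5},
    {"twist": [0, 0, 0], "xyz": [0.13, 1.05, 0.3], "grip": 0.5},
    {"twist": [0, 0, 0], "xyz": [0.13, 1.05, 0.5], "grip": 0.5},
    {"twist": [0, 0, 0], "xyz": [0.13, 1.05, 0.5], "grip": 0.5},
  ],
)

```text
clock: 4.9
position: [0.5041, 0.2296, 0.1361]
ee_rot: [-0.226, -3.131, 0.004]
force: [1.3, 0.1, -1.8]
width: 0.469
```

```bash
python3 - <<'E'
from h import *
go((.504,.2345,.135),172)
s=arm.get_image('scene');t=arm.get_image('top');cv2.imwrite('pics/s3f.png',s);cv2.imwrite('pics/t3f.png',t)
p=proj('scene',arm.observe()['position']-[0,0,.0154]).astype(int);print(p)
cv2.imwrite('pics/s3.png',np.hstack([cv2.resize(s[124:184,276:326],(500,600),interpolation=2),cv2.resize(t[195:225,183:208],(300,360),interpolation=2).repeat(1,0)[:360].copy() if 0 else cv2.copyMakeBorder(cv2.resize(t[190:225,180:210],(300,350),interpolation=2),0,250,0,0,0)]))
E
```

```text
pos [0.5041 0.2296 0.1361] yaw 171.8 F [ 1.3  0.1 -1.8] w 43.1
xyz [0.014 0.08  0.018] twist [-0.017 -0.016 -0.024]
[300 152]
```

View pics/s3.png

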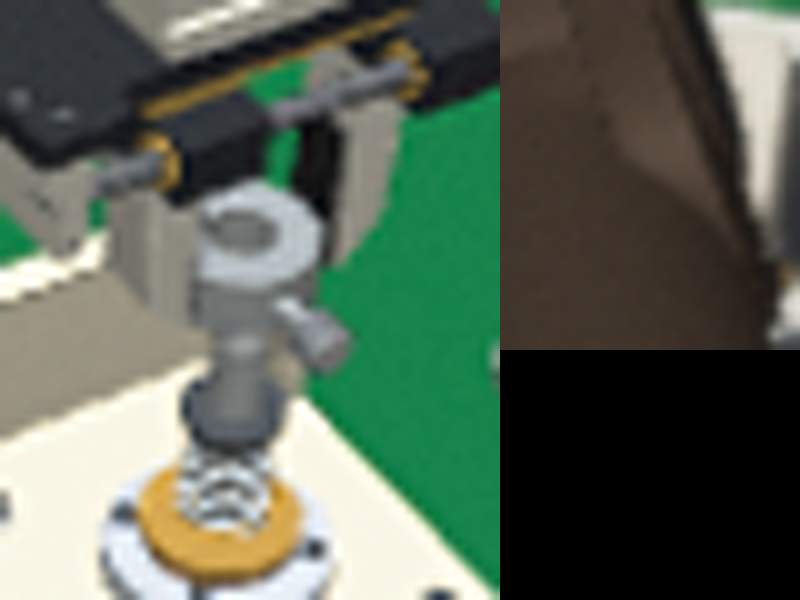

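The scene view shows the collar flat in the jaws just above the spindle, screw toward the open side (image lower right). The top view is occluded by the arm. Next I'll measure the remaining offset in the scene view, bore against spindle tip.

```bash
python3 - <<'E'
from h import *
s=cv2.imread('pics/s3f.png');s0=cv2.imread('pics/scene0.png')
pz=arm.observe()['position']; print(pz)
c,f=up(s,301,148,10,8);g=cv2.cvtColor(c,6);print(g.min(),g.max())
for th in(120,135,150,165):
    cs,hi=cv2.findContours((g>th).astype(np.uint8),cv2.RETR_CCOMP,cv2.CHAIN_APPROX_NONE)
    for k,q in enumerate(cs):
        if hi[0,k,3]>=0 and cv2.contourArea(q)>300:
            e=cv2.fitEllipse(q);print(th,f(e[0]).round(2),np.array(e[1])/10,onz('scene',f(e[0]),pz[2]+.0046).round(4))
# spindle tip bright cap & cup in scene0
c,f=up(s0,300,165,14,22);g=cv2.cvtColor(c,6)
hsv=cv2.cvtColor(c,40)
for lo in(110,120,130,140):
    m=cv2.inRange(hsv,(0,0,lo),(179,70,255));n,l,st,ce=cv2.connectedComponentsWithStats(m)
    for k in range(1,n):
        p=f(ce[k])
        if st[k,4]>100 and abs(p[1]-156)<4: print('tip',lo,p.round(2),st[k],onz('scene',p,.104).round(4))
m=cv2.inRange(hsv,(0,0,0),(179,255,75))
for q in cv2.findContours(m,0,1)[0]:
    if cv2.contourArea(q)>500:
        x,y,w,h=cv2.boundingRect(q);print('dark',f((x,y)).round(1),f((x+w,y+h)).round(1))
for X in((.5055,.2347),(.505,.231),(.503,.2325)): print(X,'tip',proj('scene',(*X,.104)).round(1),'cup',proj('scene',(*X,.076)).round(1))
E
```

```text
[0.50526995 0.23014366 0.13776568]
1 215
120 [299.34 146.55] [3.47238045 7.87922745] [0.5025 0.2255 0.1424]
dark [294.8 166.2] [302.  169.2]
(0.5055, 0.2347) tip [301.3 156.5] cup [300.3 164. ]
(0.505, 0.231) tip [300.2 156.9] cup [299.2 164.4]
(0.503, 0.2325) tip [300.1 156.3] cup [299.1 163.8]
```

```bash
python3 - <<'E'
from h import *
for uv in((300.2,146.6),(300.0,147.0)):
  print('bore',onz('scene',uv,.1407).round(4))
for uv in((300.0,156.4),(299.8,155.9)): print('tip',onz('scene',uv,.104).round(4))
b=onz('scene',(300.2,146.6),.1407);rt=P['scene']['T'][:3,0]
print('right edge u',proj('scene',b+.022*rt).round(2),'measured ~307.7')
s=cv2.imread('pics/s3f.png');g=cv2.cvtColor(s,6)
for v in range(144,151): print(v,g[v,293:312])
g0=cv2.cvtColor(cv2.imread('pics/scene0.png'),6)
print('spindle');
for v in range(152,172,1): print(v,g0[v,290:310])
E
```

```text
bore [0.5028 0.2286 0.1407]
bore [0.5036 0.2271 0.1407]
tip [0.5032 0.2321 0.104 ]
tip [0.5013 0.2331 0.104 ]
right edge u [308.37 146.61] measured ~307.7
144 [ 53  62 104 152 197 191 189 188 189 190 193 196 186 125  23  14  62 121
 140]
145 [140 143 131 124 159 109 111 115 125 160 189 192 193 173  96  22  78 137
 140]
146 [140 141 132  98  91 111 118 116 113 106 136 190 189 193 175  84  80 142
 141]
147 [138 138 139 126 102 110 115 114 110 101 127 185 191 194 176  86  85 141
 136]
148 [137 137 142 150 139 116 119 115 111 110 148 194 192 194 170  70  90 143
 132]
149 [138 136 133 162 186 171 162 146 150 167 194 189 189 192 158  52 102 135
  96]
150 [139 128 120 168 191 193 194 192 192 190 188 190 187 170 109  68 107 111
  91]
spindle
152 [143 143 143 146 143 144 144 142 142 167 236 254 242 113  83  88  90  91
  90  91]
153 [143 143 144 143 143 142 142 142 143 130 165 243 253 241 111  81  89  90
  90  88]
154 [144 143 143 142 143 142 143 143 142 134 119 163 242 253 239 112  84  87
  88  92]
155 [143 143 143 143 143 143 144 143 140 141 141 131 165 243 253 240 116  83
  89  90]
156 [143
[... 683 characters left out ...]
 91]
164 [243 244 247 233  75  90  93 101 112 116 117 103  86  85 132 233 245 115
  83  88]
165 [242 243 246 233  75  87  92 101 112 117 113 102  89  83 148 238 251 241
 115  84]
166 [243 242 245 239 144  75  91  93  95  98  95  92  89  81 173 250 246 250
 240 103]
167 [242 243 244 245 203  55  69  92  91  90  90  89  82 115 210 247 244 245
 244 207]
168 [242 243 245 243 205 121  56  56  54  65  63  57  89 198 251 244 243 243
 245 245]
169 [243 244 245 235 177 154 113  93  62  64  80 121 147 222 248 243 243 243
 243 246]
170 [244 242 230 197 184 185 115 118 140 158 106 136 205 213 247 244 242 242
 243 243]
171 [231 201 166 159 127 108 162 220 177 193 222 165 135 186 242 244 244 243
 243 243]
```

Bore in scene ≈ (299.6,146.9), tip ≈ (300.0,156.8), so shift about +1.5 mm x and +5 mm y. This agrees with the top-view estimate (0.506,0.2345). I'll shift, then lower until the tip enters.

jog_arm(
  moves=[
    {"twist": [0, 0, 0], "xyz": [-0.015, 0.08, 0], "grip": 0.5},
    {"twist": [0, 0, 0], "xyz": [-0.015, 0.08, 0.1], "grip": 0.5},
    {"twist": [0, 0, 0], "xyz": [-0.015, 0.08, 0.25], "grip": 0.5},
    {"twist": [0, 0, 0], "xyz": [-0.015, 0.08, 0.35], "grip": 0.5},
    {"twist": [0, 0, 0], "xyz": [-0.015, 0.08, 0.35], "grip": 0.5},
  ],
)

```text
clock: 5.62
position: [0.5062, 0.2358, 0.1162]
ee_rot: [-0.223, -3.133, 0.001]
force: [0.3, -0.4, -0.6]
width: 0.472
```

```bash
python3 - <<'E'
from h import *
go((.506,.2345,.115),172)
s=arm.get_image('scene');cv2.imwrite('pics/s4.png',cv2.resize(s[130:180,276:326],(600,600),interpolation=2))
E
```

```text
pos [0.5062 0.2358 0.1162] yaw 171.9 F [ 0.3 -0.4 -0.6] w 43.4
xyz [ 0.001 -0.022  0.021] twist [-0.005 -0.006 -0.014]
```

View pics/s4.png

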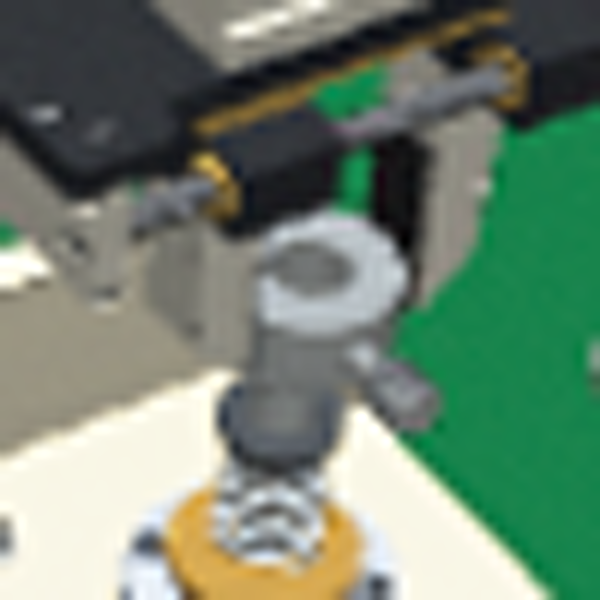

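The view shows the collar level and over the spindle tip, roughly 2 mm to image right of the axis (face centre at 313 where about 300 is expected). Trimming slightly and continuing down while watching force.

jog_arm(
  moves=[
    {"twist": [0, 0, 0], "xyz": [0.01, -0.02, 0], "grip": 0.5},
    {"twist": [0, 0, 0], "xyz": [0.01, -0.02, 0.05], "grip": 0.5},
    {"twist": [0, 0, 0], "xyz": [0.01, -0.02, 0.1], "grip": 0.5},
    {"twist": [0, 0, 0], "xyz": [0.01, -0.02, 0.1], "grip": 0.5},
  ],
)

```text
clock: 6.18
position: [0.5057, 0.2349, 0.1107]
ee_rot: [-0.223, -3.133, 0.0]
force: [-1.1, -0.5, -1.7]
width: 0.477
```

jog_arm(
  moves=[
    {"twist": [0, 0, 0], "xyz": [0, 0, 0.05], "grip": 0.5},
    {"twist": [0, 0, 0], "xyz": [0, 0, 0.1], "grip": 0.5},
    {"twist": [0, 0, 0], "xyz": [0, 0, 0.15], "grip": 0.5},
    {"twist": [0, 0, 0], "xyz": [0, 0, 0.15], "grip": 0.5},
  ],
)

```text
clock: 6.68
position: [0.5057, 0.2349, 0.1016]
ee_rot: [-0.223, -3.133, 0.0]
force: [-0.5, -0.3, -1.9]
width: 0.469
```

jog_arm(
  moves=[
    {"twist": [0, 0, 0], "xyz": [0, 0, 0.08], "grip": 0.5},
    {"twist": [0, 0, 0], "xyz": [0, 0, 0.15], "grip": 0.5},
    {"twist": [0, 0, 0], "xyz": [0, 0, 0.2], "grip": 0.5},
    {"twist": [0, 0, 0], "xyz": [0, 0, 0.25], "grip": 0.5},
    {"twist": [0, 0, 0], "xyz": [0, 0, 0.25], "grip": 0.5},
  ],
)

```text
clock: 7.3
position: [0.5058, 0.2349, 0.0869]
ee_rot: [-0.223, -3.133, 0.0]
force: [-3.1, -2.2, 3.6]
width: 0.469
```

Contact about 5.4 N (the held weight reads -1.8), with the spindle nudging by -x,-y. I'll follow that a little and press about 5.5 mm more.

jog_arm(
  moves=[
    {"twist": [0, 0, 0], "xyz": [0.01, -0.012, 0.03], "grip": 0.5},
    {"twist": [0, 0, 0], "xyz": [0.01, -0.012, 0.06], "grip": 0.5},
    {"twist": [0, 0, 0], "xyz": [0.01, -0.012, 0.09], "grip": 0.5},
    {"twist": [0, 0, 0], "xyz": [0.01, -0.012, 0.09], "grip": 0.5},
    {"twist": [0, 0, 0], "xyz": [0.01, -0.012, 0.09], "grip": 0.5},
  ],
)

```text
clock: 7.92
position: [0.5058, 0.2349, 0.0824]
ee_rot: [0.223, 3.132, 0.002]
force: [-3.0, -2.2, 8.3]
width: 0.471
```

```bash
python3 - <<'E'
from h import *
s=arm.get_image('scene');cv2.imwrite('pics/s5.png',cv2.resize(s[130:180,276:326],(600,600),interpolation=2))
go((.506,.2345,.0815),172);print(arm.observe()['force'],arm.observe()['ft_torque'])
E
```

```text
pos [0.5058 0.2348 0.0823] yaw 171.9 F [-2.3 -1.6  7.3] w 43.0
xyz [-0.004 -0.005  0.014] twist [ 0.007  0.007 -0.014]
[-2.25287851 -1.55744721  7.25580975] [-0.49124993  0.65801474 -0.02632255]
```

View pics/s5.png

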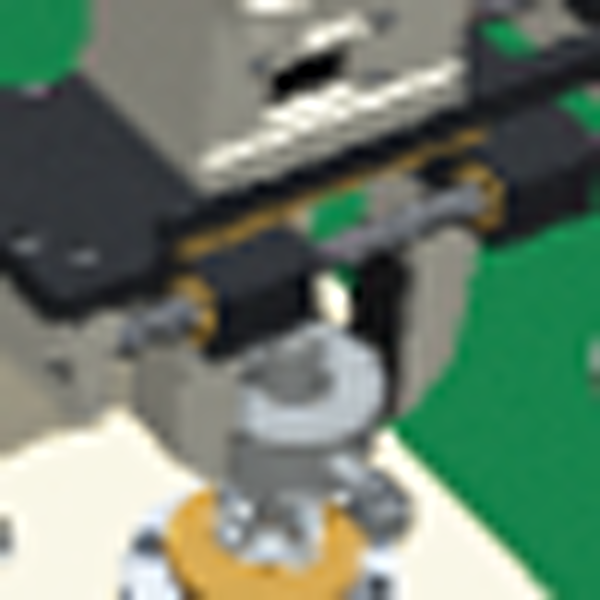

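The spindle top shows inside the bore, the collar is flat and the spring shortened. The estimated push is about 9.5 N, so I'll add about 1.8 mm and hold.

jog_arm(
  moves=[
    {"twist": [0, 0, 0], "xyz": [0, 0, 0.03], "grip": 0.5},
    {"twist": [0, 0, 0], "xyz": [0, 0, 0.03], "grip": 0.5},
    {"twist": [0, 0, 0], "xyz": [0, 0, 0.03], "grip": 0.5},
    {"twist": [0, 0, 0], "xyz": [0, 0, 0.03], "grip": 0.5},
    {"twist": [0, 0, 0], "xyz": [0, 0, 0.03], "grip": 0.5},
  ],
)

```text
clock: 8.6
position: [0.5058, 0.2349, 0.0807]
ee_rot: [0.223, 3.132, 0.002]
force: [-2.8, -2.4, 10.0]
width: 0.475
```

jog_arm(
  moves=[
    {"twist": [0, 0, 0], "xyz": [0, 0, 0], "grip": 0.5},
    {"twist": [0, 0, 0], "xyz": [0, 0, 0], "grip": 0.5},
    {"twist": [0, 0, 0], "xyz": [0, 0, 0], "grip": 0.5},
    {"twist": [0, 0, 0], "xyz": [0, 0, 0], "grip": 0.5},
    {"twist": [0, 0, 0], "xyz": [0, 0, 0], "grip": 0.5},
  ],
)

```text
clock: 9.22
position: [0.5058, 0.2349, 0.0807]
ee_rot: [0.223, 3.132, 0.002]
force: [-2.8, -1.9, 11.1]
width: 0.471
```

```bash
python3 - <<'E'
from h import *
F=[]
for i in range(8):
    s=arm.get_image('scene');o=arm.observe();F.append(np.r_[o['force'],o['position']])
print(np.mean(F,0).round(4),np.std(F,0).round(4),o['clock'])
E
```

```text
[-3.4059 -2.1683 10.6671  0.5058  0.2348  0.0807] [0.5138 0.2633 0.2961 0.     0.     0.    ] 9.625
```

The mean force of 10.7 N plus about 1.6 N of collar weight gives roughly 12.3 N. The TCP sits about 10.5 mm below first contact, so the two agree.

```bash
python3 -c "
from cell import arm
print(arm.sign_off());print(arm.observe()['force'])"
```

```text
the job is handed in; nothing more can be done
None
the job is handed in; nothing more can be done
```

The collar is on the spindle, still gripped and pressing the spring cup, with its thumbscrew pointing to the open side of the bracket. The job was handed in after about 9.6 s of the 40 s allowed.

**Last checks:**
- **Push:** the wrist reads a steady 10.7 ± 0.3 N upward. Adding about 1.6 N for the collar's weight gives roughly 12.3 N on the cup.
- **Spring travel:** the tool is about 10.7 mm below where the collar should first touch the cup, which would mean about 13 N. That is far from the 20 mm stop.
- **Grip:** the jaws read about 43 mm on the 44 mm collar, held at 35 N.
- **Fit:** the last scene picture, taken 1.8 mm before the final press, shows the spindle inside the bore and the collar flat. The tool's turn, 171.9°, puts the screw within about 1° of my measured open side.

**Disagreements and limits:**
- **Cameras:** the two cameras disagreed by 3–4 mm in y on the collar. I aimed at a compromise and refined it in the scene view just above the spindle, because the arm blocked the top view there.
- **Side load:** about 4 N of sideways force remains, so the bore rests lightly against the spindle.
- **Other parts:** I did not check with a final picture that the other parts and tools were unmoved. The wrist showed no unexpected contact on the way.

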